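# Unload the part-used roll from the leaning film unwinder

### The job

The film on the leaning unwinder is to be changed. Lift its loose cover plate off the two pins and lay it flat on the worktop, handle up, then slide the part-used film roll up along its spindle until it is off and stand it upright in the steel tray, with the projecting core end up. Do not drop the plate or the roll, and leave everything else on the worktop where it is.

Things in the scene. Friction and masses are not known exactly. Their poses are not given: they have to be found in the camera images.
- unwinder: fixed film unwinder: grey console on a 176 x 186 mm base plate, a steel deck on it sloping down to its front (-x). Spindle, cheeks and pins lean 25 degrees from vertical towards -x: direction (-0.423, 0, 0.906). At y = +-74 mm stand steel cheeks 82 mm wide, 114 mm tall along the spindle; front and back are open. Origin: on the worktop under the deck's centre, z up
- spindle_root (a point): point on the spindle's axis (spindle 32 mm thick) at the top of its 88 mm wide flange, where the roll's underside rests; axes as unwinder. Each cheek's outward ledge above carries an 8 mm pin, 14 mm long, parallel to the spindle. Two film guide posts stand in front of the roll, 62 mm tall along the spindle
- spindle_tip (a point): top of the spindle on its axis, 66 mm along the axis from spindle_root (axes as unwinder)
- cover: loose flat aluminium cover plate, 80 (x) x 190 (y) x 4 mm, 0.25 kg, with a 12 mm hole for a pin near each end (y = +-83 mm) and a black bow handle on top. It rests on the cheeks' ledges, leaning with the unwinder, and covers the roll. Origin: centre of its underside; z square to the plate, up through the handle
- cover_handle (a point): middle of the bow handle's bar: round, 10 mm thick, 56 mm long along the plate's x, its centre 34 mm above the plate's underside with 25 mm of free space beneath (axes as cover)
- roll: loose part-used film roll on the spindle, under the cover: cream film 92 mm across, 60 mm tall, wound on a brown cardboard core 50 mm across (38 mm bore, 3 mm play round the spindle) and 100 mm tall, so that the core projects 40 mm above the film; about 0.35 kg. Origin: centre of its underside; z along its axis to the projecting end
- core_top (a point): centre of the projecting core's top rim, 100 mm along z from the roll's origin; the core can be gripped from outside over the 40 mm below it (axes as roll)
- tray: loose rectangular stainless tray, 142 (x) x 130 (y) mm and 40 mm high with a 10 mm rim round it, walls and floor 3 mm; inside 136 x 124 mm. Origin: centre of its underside, z up
- film_core: an empty brown cardboard tube standing on end, 79 mm across, 130 mm tall; a bystander
- spare_roll: a cream film roll standing on end, 70 mm across, 120 mm tall, its core not projecting; a bystander, not the roll on the unwinder
- calib_weight: a brass-coloured knobbed calibration weight, 29 mm across, 48 mm tall; a bystander

How it is judged:
By the outcome, as a careful person would: the job done as asked, in the order asked, and still so for the second after the job is handed in, with the robot touching nothing.
It also fails if it takes over 61 s, if anything falls off the work surface, if the arm or the gripper's body presses on something with over 40 N, if the wrist force passes 120 N, or if a joint passes its speed limit or range.

### The arm

A 6-joint arm with a two-finger parallel gripper is mounted at the origin on a cart in front of the work surface, level with it; the furniture and walls round the work are solid. World frame = base frame: x ahead of the robot, y to its left, z up, the work surface at z = 0. Lengths are in m, angles in rad, forces in N, time in s.
With the tool pointing down it reaches from about 0.25 to 0.775 m from the base axis. Payload 4 kg.
Tool frame: the origin (TCP) lies at the very end of the fingers, on their centre line; the grasp point (between the pads) lies 19 mm behind it; z points along the fingers, y is the direction in which the jaws open and shut (so a half turn about z gives the same grasp; the last joint's range is limited). The gripper opens to 94 mm and grips with 3 to 60 N. Pads are 16 mm wide; open, the fingers measure 119 mm over their backs; the gripper's body (75 mm by 177 mm) begins 78 mm behind the grasp point.
Start: joints at [-1.329, 0.087, 1.371, -0, 1.684, -0.103], TCP at [0.186, -0.518, 0.206] pointing down, gripper open.
Joint ranges: [-3.1, 3.1], [-0.76, 2.03], [0.27, 2.55], [-1.08, 4.22], [0.17, 2.65], [-2.57, 2.57]. Speed limits (rad/s): [2.79, 2.79, 3.14, 3.14, 3.14, 3.14].

### API

Orientations are given as [roll, pitch, yaw] about the fixed x, y, z axes, in that order (R = Rz(yaw) Ry(pitch) Rx(roll)).
In Python, from bench import robot, snapshot, models gives the robot as it stands.
- The arm moves only by the tool arm_command, never from a script. Its argument "commands" is text: rows parted by semicolons, each of 7 numbers parted by spaces: the shift along the tool's x, y, z in mm, then the turn, a rotation vector about the tool's x, y, z in degrees, then the opening, from 0 (shut) to 1 (fully open). In form: tx ty tz rx ry rz hand; .... A call has 1 to 12 rows; each row shifts and turns the pose as measured when the row begins, along the tool's axes as they then stand; what a row does not reach is not made up. A row lasts 1/8 s, in which the tool goes at most 62.5 mm and 10.7 degrees, less where a joint would pass 70% of its speed; a pose out of reach is approached as far as the arm can. A call is refused whole if a number of a shift passes 62.5 or a number of a turn 10.7, either way. A call with a gripper value outside its range is refused whole. The fingers move at their own pace and stop on an object; the grip force is fixed at half the most. Time passes only in rows, so rows that do not move let the fingers close. It gives the time, the measured TCP pose, the force and the opening at its end, in the units of the state.
- robot.get_obs(): the state, without advancing time (a new reading comes with each control period).
- snapshot(name): name is "scene" or "top"; returns a dict with "img" (384x512x3 uint8, blue, green, red), "camera_matrix" (3x3 intrinsics, pixels), "origin" and "rotation" of the camera in the world. Camera axes: x right, y down, z forward; pixel columns grow to the right and rows downward; lengths in m; the calibration is good to about 2 mm. A picture is of the moment at which its call begins. There is no depth.
- robot.close_job(): hands the job in, once; it reports no verdict.
Trained networks look in a picture, given as the dict that the camera call returned (one of the last four; its "shot" number tells which), for a name from the list of things; names that differ only in an ending like _2 or _b are one class to them, and where a whole thing is asked for, a point or a joint stands for the part that bears it (a point fixed in the world has none). Each returns a list of dicts, best first, with "conf" (0 to 1); they miss things now and then, are a little off and sometimes report something else, mostly with a low value. They report only what shows in the picture. A call takes as long as a camera call.
- models.spot_in(query, picture): "bbox" ([left, top, width, height] as shares, 0 to 1, of the picture: columns of its width, rows of its height, round what is visible of it).
- models.tip_of(query, picture): "centre" ([column, row] as shares, 0 to 1, of the picture: columns of its width, rows of its height: a listed point, or the origin of a listed thing).
The state is a dict: "time": time; "joint_positions": joint angles; "qvel": joint speeds; "joint_torque": joint torques, N m; "tool_pos": TCP position; "ee_rot": TCP orientation; "wrist_force": force on the tool from outside, world axes, zero at the start; "wrist_torque": the same for the moment, N m; "width": finger opening in m.
Only numpy, scipy, OpenCV 4.12 (cv2) and the standard library are available. Lean on these libraries where they do the work, as an engineer would, in place of code of your own. Each camera call takes 0.05 s, during which the arm holds its last target. There are 200 camera calls.

## Working session

There is one attempt and no reset: what is moved stays moved. The work goes in short steps, Python scripts to look and compute and a tool call to move; the robot and the scene stay as the last step left them, time stands still between calls to the robot, and variables do not carry over. Pictures are saved under pics/ and viewed, about 8 in all and at most 12, crops included, and the job is handed in when it is done.

Besides the shell and the picture viewer there is one more tool, called after ">>>" as name(argument=value, ...), one argument or row to a line, values as JSON. arm_command: Moves the arm, as the interface text tells. Its arguments: {"type":"object","properties":{"commands":{"type":"string"}},"required":["commands"]}

```bash
mkdir -p pics; ls; cat > h.py <<'E'
import numpy as np, cv2
from bench import robot, snapshot, models
from scipy.spatial.transform import Rotation as R
def shots(): return {n:snapshot(n) for n in("scene","top")}
def ray(s,c):
    h,w=s["img"].shape[:2]; p=np.array([c[0]*w,c[1]*h,1.])
    d=np.array(s["rotation"])@np.linalg.inv(s["camera_matrix"])@p
    return np.array(s["origin"]),d/np.linalg.norm(d)
def tri(rs):
    A=sum(np.eye(3)-np.outer(d,d) for o,d in rs); b=sum((np.eye(3)-np.outer(d,d))@o for o,d in rs)
    x=np.linalg.solve(A,b); return x,[np.linalg.norm(np.cross(x-o,d))*1000 for o,d in rs]
def proj(s,P):
    p=np.array(s["camera_matrix"])@np.array(s["rotation"]).T@(np.array(P)-s["origin"]); return p[:2]/p[2]
def find(q,S):
    rs=[];o=[]
    for n,s in S.items():
        r=models.tip_of(q,s)
        if r: rs.append(ray(s,r[0]["centre"])); o.append((n,round(r[0]["conf"],2),np.round(np.array(r[0]["centre"])*[512,384],1).tolist()))
    return (tri(rs) if len(rs)>1 else (None,None)),o
E
python3 - <<'E'
from h import *
S=shots()
for n,s in S.items(): cv2.imwrite(f"pics/a_{n}.png",s["img"]); print(n,s["origin"],np.round(s["rotation"],3).tolist(),np.round(s["camera_matrix"],0).tolist())
im=np.hstack([S["scene"]["img"],S["top"]["img"]]); 
for q in "unwinder spindle_root spindle_tip cover cover_handle roll core_top tray film_core spare_roll calib_weight".split(): print(q,*find(q,S))
print(robot.get_obs())
E
```

```text
pics
scene [1.24916356 0.4732707  0.64872206] [-2.154, 0.003, 2.056] [[429.0, 0.0, 253.0], [0.0, 429.0, 194.0], [0.0, 0.0, 1.0]]
top [0.42259818 0.08097419 1.08856494] [-2.998, 0.0, -1.592] [[433.0, 0.0, 256.0], [0.0, 433.0, 195.0], [0.0, 0.0, 1.0]]
unwinder (None, None) [('scene', 0.85, [227.5, 268.2])]
spindle_root (None, None) [('scene', 0.71, [227.1, 246.8])]
spindle_tip (None, None) []Traceback (most recent call last):
  File "<stdin>", line 5, in <module>
  File "h.py", line 19, in find
    return (tri(rs) if len(rs)>1 else (None,None)),o
            ~~~^^^^
  File "h.py", line 11, in tri
    x=np.linalg.solve(A,b); return x,[np.linalg.norm(np.cross(x-o,d))*1000 for o,d in rs]
                                                     ~~~~~~~~^^^^^^^
    raise ValueError("At least one array has zero dimension")
ValueError: At least one array has zero dimension
```

View pics/a_scene.png

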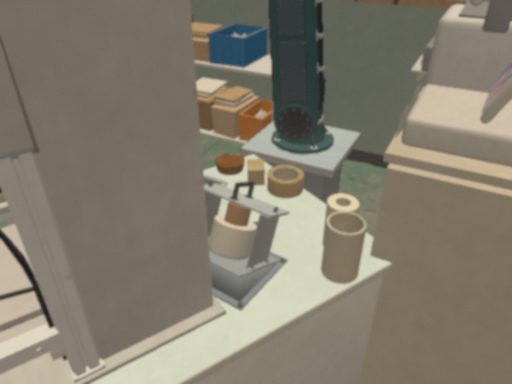

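View pics/a_top.png

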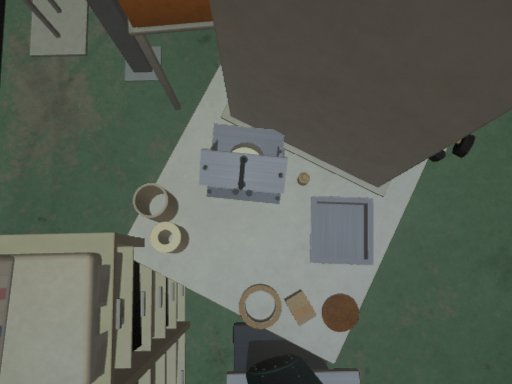

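The pictures show the unwinder with its cover at top-view px (245,172), handle (242,172), the tray at (342,230), the calibration weight at (304,178), and the tube and spare roll at left. The camera rotation is in roll/pitch/yaw, so the helper has to convert it.

```bash
sed -i 's/np.array(s\["rotation"\])/R.from_euler("xyz",s["rotation"]).as_matrix()/g' h.py
python3 - <<'E'
from h import *
S=shots()
for q in "unwinder spindle_root spindle_tip cover cover_handle roll core_top tray film_core spare_roll calib_weight".split():
    (x,e),o=find(q,S); print(q,None if x is None else np.round(x,4),None if e is None else np.round(e,1),o)
s=S["top"]
def plane(px,z):
    o,d=ray(s,np.array(px)/[512,384]); return np.round(o+d*(z-o[2])/d[2],3)
for n,px,z in [("trayTL",(311,197),.04),("trayTR",(373,197),.04),("trayBR",(372,265),.04),("trayBL",(309,264),.04),("weight",(304,178),.04),("wood",(300,307),.03),("tubeC",(260,306),.03),("red",(341,312),.02),("fc",(153,202),.13),("sr",(166,237),.12),("edge",(222,120),0),("edge2",(385,190),0),("edge3",(130,235),0),("edge4",(335,362),0),("edge5",(218,70),0),("edge6",(427,165),0)]: print(n,plane(px,z))
print(robot.get_obs())
c=s["img"][100:280,120:390]; cv2.imwrite("pics/b.png",cv2.resize(c,None,fx=2.9,fy=2.9,interpolation=cv2.INTER_CUBIC))
E
```

```text
unwinder None None [('scene', 0.71, [227.0, 267.7])]
spindle_root None None [('scene', 0.75, [229.4, 251.2])]
spindle_tip None None []
cover [0.6103 0.1072 0.1549] [1.2 1.2] [('scene', 0.93, [240.7, 197.5]), ('top', 0.67, [242.0, 171.7])]
cover_handle [0.5966 0.113  0.1852] [1.7 1.7] [('scene', 0.62, [245.9, 182.6]), ('top', 0.92, [238.7, 175.4])]
roll [0.6569 0.1024 0.0528] [2.4 2.4] [('scene', 0.86, [228.3, 247.7]), ('top', 0.49, [244.6, 161.4])]
core_top None None [('scene', 0.83, [241.2, 204.6])]
tray None None [('top', 0.73, [337.9, 234.3])]
film_core [ 0.5498  0.315  -0.0097] [3.3 3.3] [('scene', 0.56, [337.5, 270.8]), ('top', 0.98, [162.3, 209.6])]
spare_roll None None [('top', 0.69, [175.2, 238.3])]
calib_weight None None [('top', 0.53, [304.5, 181.6])]
trayTL [ 0.566 -0.056  0.04 ]
trayTR [ 0.563 -0.208  0.04 ]
trayBR [ 0.399 -0.196  0.04 ]
trayBL [ 0.404 -0.045  0.04 ]
weight [ 0.614 -0.041  0.04 ]
wood [ 0.303 -0.021  0.03 ]
tubeC [0.308 0.075 0.03 ]
red [ 0.289 -0.12   0.02 ]
fc [0.55  0.309 0.13 ]
sr [0.472 0.281 0.12 ]
edge [0.779 0.163 0.   ]
edge2 [ 0.585 -0.251  0.   ]
edge3 [0.485 0.397 0.   ]
edge4 [ 0.169 -0.103  0.   ]
edge5 [0.917 0.172 0.   ]
edge6 [ 0.648 -0.363  0.   ]
{'time': 1.7, 'joint_positions': array([-1.32909016e+00,  8.72122324e-02,  1.37070121e+00,  9.42976309e-06,
        1.68359340e+00, -1.03071945e-01]), 'qvel': array([-0.0010319 , -0.0008614 , -0.00130779,  0.00095748,  0.00016483,
       -0.00108369]), 'joint_torque': array([-5.41496702e-04, -3.40030217e+01, -3.02592123e+01,  7.19379634e-02,
        2.38491129e-02, -1.24643779e-05]), 'tool_pos': array([ 0.18591172, -0.51764875,  0.20549857]), 'ee_rot': array([ 3.14150633e+00, -4.90845013e-07,  3.44779171e-01]), 'wrist_force': array([ 0.64700614,  0.99398616, -0.77404025]), 'wrist_torque': array([-0.03431497,  0.02550969,  0.03625303]), 'width': 0.09384729414368682}
```

View pics/b.png

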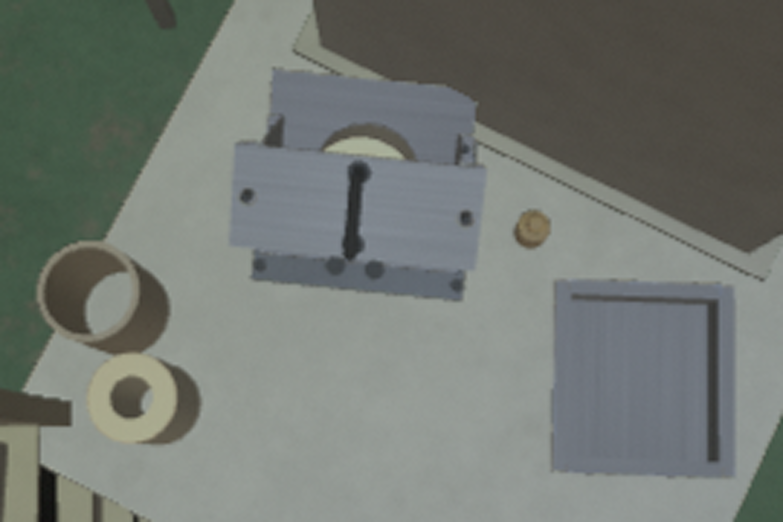

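```bash
cat >> h.py <<'E'
def Rc(yaw): return R.from_euler("z",yaw)*R.from_euler("y",-np.radians(25))
def rows(tgt_pos,tgt_R,hand,n=None,start=None):
    "print rows (tool axes) from the measured pose to the target TCP pose"
    o=robot.get_obs() if start is None else start
    p0=np.array(o["tool_pos"]);r0=R.from_euler("xyz",o["ee_rot"])
    dp=np.array(tgt_pos)-p0; rv=(r0.inv()*tgt_R).as_rotvec(degrees=True)
    n=n or max(1,int(np.ceil(max(np.linalg.norm(dp)*1000/50,np.linalg.norm(rv)/9))))
    out=[]
    for k in range(n):
        rk=r0*R.from_rotvec(rv*k/n,degrees=True)
        out.append(" ".join(f"{v:.1f}" for v in [*(rk.inv().apply(dp/n)*1000),*(rv/n)])+f" {hand}")
    print(n,"; ".join(out)); return {"tool_pos":tgt_pos,"ee_rot":tgt_R.as_euler("xyz")}
E
python3 - <<'E'
from h import *
from scipy.optimize import least_squares
S=shots(); T=S["top"]; C=S["scene"]
L=[((-.04*-1, .095,.004),(234,141)),((.04,-.095,.004),(486,168)),((-.04,-.095,.004),(476,270)),((-.04,.095,.004),(230,246)),((0,.083,.004),(247,196)),((0,-.083,.004),(466,218)),((0,0,.034),(355,208))]
sc=[]
for q,l in(("cover",(0,0,0)),("cover_handle",(0,0,.034))):
    r=models.tip_of(q,C)
    if r: sc.append((l,np.array(r[0]["centre"])*[512,384]))
def res(v,full=False):
    P=lambda l:v[:3]+Rc(v[3]).apply(l)
    e=[proj(T,P(l))-(np.array(c)/2.9+[120,100]) for l,c in L]+[proj(C,P(l))-c for l,c in sc]
    return np.array(e) if full else np.concatenate(e)
f=least_squares(res,[.61,.107,.155,-.05],x_scale=.01)
print(np.round(f.x,4),np.degrees(f.x[3])); print(np.round(res(f.x,True),1).tolist())
v=f.x; A=Rc(v[3]); h=v[:3]+A.apply([0,0,.034]); print("handle",h,"axis",A.apply([0,0,1]))
E
```

```text
[ 0.612   0.1071  0.1537 -0.1227] -7.032590389656333
[[-0.3, 0.4], [-0.0, -0.3], [-0.6, -0.2], [-0.9, -0.4], [-0.4, -0.1], [-0.6, -0.2], [-1.1, 2.8], [-3.3, -1.1], [-1.0, 0.9]]
handle [0.59771089 0.1088956  0.184532  ] axis [-0.41943877  0.0517428   0.90630779]
```

```bash
python3 - <<'E'
from h import *
A=Rc(-.1227); G=A*R.from_euler("x",np.pi); a=A.apply([0,0,1]); h=np.array([.5977,.1089,.1845])
r0=R.from_euler("xyz",robot.get_obs()["ee_rot"])
s=rows([.25,-.45,.36],r0,1,4); s=rows(h+a*.09,G,1,19,s); 
print(h+a*.09,h-a*.019,G.as_euler("xyz"))
E
```

```text
4 20.8 -10.5 -38.6 0.0 0.0 0.0 1; 20.8 -10.5 -38.6 0.0 0.0 0.0 1; 20.8 -10.5 -38.6 0.0 0.0 0.0 1; 20.8 -10.5 -38.6 0.0 0.0 0.0 1
19 25.4 -22.4 4.9 -0.3 1.3 1.4 1; 24.7 -23.0 5.4 -0.3 1.3 1.4 1; 24.0 -23.7 5.8 -0.3 1.3 1.4 1; 23.3 -24.3 6.2 -0.3 1.3 1.4 1; 22.6 -24.9 6.6 -0.3 1.3 1.4 1; 21.8 -25.4 7.0 -0.3 1.3 1.4 1; 21.0 -26.0 7.3 -0.3 1.3 1.4 1; 20.2 -26.5 7.6 -0.3 1.3 1.4 1; 19.4 -27.0 7.9 -0.3 1.3 1.4 1; 18.5 -27.5 8.2 -0.3 1.3 1.4 1; 17.7 -28.0 8.5 -0.3 1.3 1.4 1; 16.8 -28.5 8.7 -0.3 1.3 1.4 1; 15.9 -28.9 8.9 -0.3 1.3 1.4 1; 15.0 -29.4 9.1 -0.3 1.3 1.4 1; 14.1 -29.8 9.3 -0.3 1.3 1.4 1; 13.1 -30.1 9.4 -0.3 1.3 1.4 1; 12.2 -30.5 9.6 -0.3 1.3 1.4 1; 11.2 -30.8 9.7 -0.3 1.3 1.4 1; 10.3 -31.1 9.7 -0.3 1.3 1.4 1
[0.55995032 0.11355527 0.2660677 ] [0.60566938 0.10791722 0.16728015] [ 3.14159265 -0.43633231 -0.1227    ]
```

>>> arm_command(
  commands="21 -10 -39 0 0 0 1; 21 -10 -39 0 0 0 1; 21 -10 -39 0 0 0 1; 21 -10 -39 0 0 0 1; 25 -23 5 0 1.3 1.4 1; 25 -23 5 0 1.3 1.4 1; 24 -24 6 0 1.3 1.4 1; 23 -24 6 0 1.3 1.4 1; 23 -25 7 0 1.3 1.4 1; 22 -25 7 0 1.3 1.4 1; 21 -26 7 0 1.3 1.4 1; 20 -27 7 0 1.3 1.4 1",
)

```text
time: 3.4
tool_pos: [0.3878, -0.2057, 0.332]
ee_rot: [-3.123, -0.189, 0.136]
wrist_force: [0.8, -0.0, -0.4]
width: 0.0939
```

```bash
python3 - <<'E'
from h import *
o=robot.get_obs(); print(o["tool_pos"],o["ee_rot"],o["wrist_force"])
A=Rc(-.1227); G=A*R.from_euler("x",np.pi); a=A.apply([0,0,1]); h=np.array([.5977,.1089,.1845])
s=rows(h+a*.07,G,1,12)
E
```

```text
[ 0.38778184 -0.20570294  0.33197392] [-3.12338644 -0.18900378  0.13581753] [ 0.76975625 -0.01660116 -0.39600229]
12 16.9 -24.0 10.8 -0.5 1.2 1.2 1; 16.1 -24.5 10.9 -0.5 1.2 1.2 1; 15.4 -24.9 11.1 -0.5 1.2 1.2 1; 14.7 -25.3 11.2 -0.5 1.2 1.2 1; 13.9 -25.7 11.3 -0.5 1.2 1.2 1; 13.2 -26.0 11.3 -0.5 1.2 1.2 1; 12.4 -26.4 11.4 -0.5 1.2 1.2 1; 11.6 -26.7 11.4 -0.5 1.2 1.2 1; 10.8 -27.0 11.4 -0.5 1.2 1.2 1; 10.0 -27.3 11.4 -0.5 1.2 1.2 1; 9.2 -27.6 11.4 -0.5 1.2 1.2 1; 8.4 -27.9 11.3 -0.5 1.2 1.2 1
```

>>> arm_command(
  commands="17 -24 10 -0.5 1.2 1.2 1; 16 -24.5 10 -0.5 1.2 1.2 1; 15.5 -25 10 -0.5 1.2 1.2 1; 15 -25 10 -0.5 1.2 1.2 1; 14 -26 10 -0.5 1.2 1.2 1; 13 -26 10 -0.5 1.2 1.2 1; 12.5 -26 11 -0.5 1.2 1.2 1; 11.5 -27 11 -0.5 1.2 1.2 1; 11 -27 11 -0.5 1.2 1.2 1; 10 -27 11 -0.5 1.2 1.2 1; 9 -28 11 -0.5 1.2 1.2 1; 8.5 -28 11 -0.5 1.2 1.2 1",
)

```text
time: 4.9
tool_pos: [0.5733, 0.1221, 0.2575]
ee_rot: [3.137, -0.455, -0.139]
wrist_force: [-0.3, 0.0, 0.3]
width: 0.0938
```

```bash
python3 - <<'E'
from h import *
o=robot.get_obs(); print(o["tool_pos"],o["ee_rot"],o["joint_positions"])
A=Rc(-.1227); G=A*R.from_euler("x",np.pi); a=A.apply([0,0,1]); h=np.array([.5977,.1089,.1845])
s=rows(h-a*.017,G,1,5)
T=snapshot("top"); C=snapshot("scene")
g=np.hstack([cv2.resize(T["img"][100:280,130:350],None,fx=1.8,fy=1.8,interpolation=2),cv2.resize(C["img"][90:310,190:400],(390,324),interpolation=2)[:324]]) if 0 else None
t=cv2.resize(T["img"][100:280,150:350],(400,360),interpolation=2);c=cv2.resize(C["img"][120:300,190:390],(400,360),interpolation=2)
cv2.imwrite("pics/c.png",np.hstack([t,c]))
E
```

```text
[0.57325556 0.12214348 0.25745521] [ 3.13719393 -0.4545358  -0.13885606] [ 0.20418328 -0.1511763   1.57023185 -0.15839786  1.29590972  1.92484664]
5 -1.8 1.8 18.8 0.1 -0.2 -0.2 1; -1.7 1.9 18.8 0.1 -0.2 -0.2 1; -1.7 1.9 18.8 0.1 -0.2 -0.2 1; -1.6 2.0 18.8 0.1 -0.2 -0.2 1; -1.5 2.0 18.8 0.1 -0.2 -0.2 1
```

View pics/c.png

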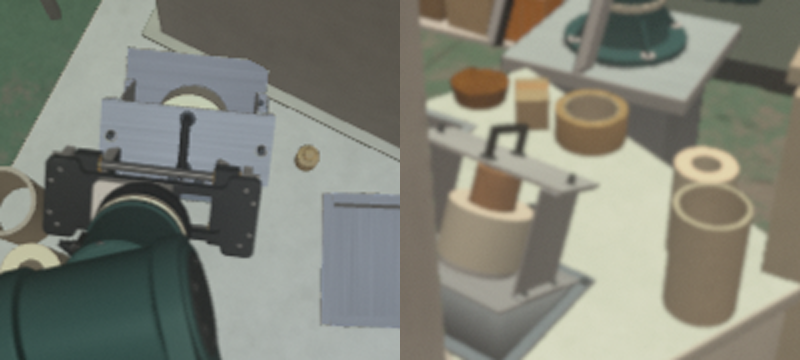

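The arm is above the handle (top crop 188,150) and nothing has moved. I'll descend along the lean and close.

>>> arm_command(
  commands="-2 2 19 0 0 0 1; -2 2 19 0 0 0 1; -2 2 19 0 -0.4 -0.4 1; -1.5 2 19 0 -0.4 -0.4 1; -1.5 2 19 0 -0.4 -0.4 1; 0 0 0 0 0 0 1",
)

```text
time: 5.75
tool_pos: [0.6047, 0.1053, 0.1639]
ee_rot: [3.124, -0.428, -0.109]
wrist_force: [0.5, 0.1, 0.4]
width: 0.0941
```

```bash
python3 - <<'E'
from h import *
o=robot.get_obs(); print(o["tool_pos"],o["ee_rot"],o["wrist_force"])
A=Rc(-.1227); G=A*R.from_euler("x",np.pi); a=A.apply([0,0,1]); h=np.array([.5977,.1089,.1845])
s=rows(h-a*.019,G,1,1)
C=snapshot("scene"); T=snapshot("top")
t=cv2.resize(T["img"][100:280,150:350],(400,360),interpolation=2);c=cv2.resize(C["img"][120:300,190:390],(400,360),interpolation=2)
cv2.imwrite("pics/d.png",np.hstack([t,c]))
E
```

```text
[0.60474839 0.10530297 0.16386297] [ 3.12449442 -0.42829349 -0.1094377 ] [0.45019734 0.14421918 0.42387875]
1 2.0 -2.7 -2.9 0.7 0.5 0.7 1
```

View pics/d.png

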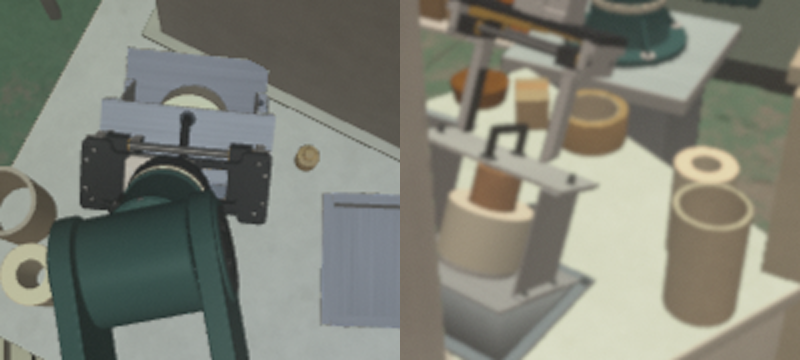

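Fingers straddle the handle (scene crop 470 and 555, handle 507). I'll correct by 3 mm and close.

>>> arm_command(
  commands="2 -2.5 -3 0.7 0.5 0.7 1; 0 0 0 0 0 0 0.4; 0 0 0 0 0 0 0; 0 0 0 0 0 0 0; 0 0 0 0 0 0 0; 0 0 0 0 0 0 0; 0 0 0 0 0 0 0",
)

```text
time: 6.72
tool_pos: [0.6074, 0.1094, 0.174]
ee_rot: [-3.137, -0.447, -0.123]
wrist_force: [-0.5, 0.7, -0.6]
width: 0.0371
```

>>> arm_command(
  commands="0 0 4 0 0 0 0; 0 0 0 0 0 0 0; 0 0 0 0 0 0 0; 0 0 0 0 0 0 0; 0 0 0 0 0 0 0",
)

```text
time: 7.35
tool_pos: [0.6091, 0.1087, 0.1699]
ee_rot: [-3.138, -0.447, -0.123]
wrist_force: [0.2, -0.3, 1.1]
width: 0.009
```

Width 9 mm: the bar is gripped. I'll lift along the lean.

>>> arm_command(
  commands="0 0 -6 0 0 0 0; 0 0 -8 0 0 0 0; 0 0 -10 0 0 0 0; 0 0 -15 0 0 0 0; 0 0 -20 0 0 0 0; 0 0 -20 0 0 0 0; 0 0 0 0 0 0 0",
)

```text
time: 8.22
tool_pos: [0.5713, 0.1137, 0.2447]
ee_rot: [-3.137, -0.443, -0.123]
wrist_force: [0.1, -0.4, -3.1]
width: 0.0094
```

```bash
python3 - <<'E'
from h import *
o=robot.get_obs(); print(o["tool_pos"],o["ee_rot"],o["wrist_force"],o["width"])
S=shots()
for q in "cover cover_handle core_top spindle_tip spindle_root roll".split():
    (x,e),k=find(q,S); print(q,x,e,k)
T=S["top"];C=S["scene"]
t=cv2.resize(T["img"][100:280,150:350],(400,360),interpolation=2);c=cv2.resize(C["img"][120:300,190:390],(400,360),interpolation=2)
cv2.imwrite("pics/e.png",np.hstack([t,c]))
G=R.from_euler("z",-.1227)*R.from_euler("x",np.pi)
rows([.43,.10,.24],G,0)
E
```

```text
[0.57133631 0.11366382 0.24474944] [-3.13669789 -0.44285945 -0.12279274] [ 0.11832648 -0.3841744  -3.07993391] 0.009351024044218097
cover [0.57077747 0.1106809  0.22403   ] [np.float64(1.6378079090110917), np.float64(1.6378079090110744)] [('scene', 0.98, [250.8, 160.2]), ('top', 0.84, [239.3, 184.3])]
cover_handle [0.56452412 0.11930878 0.25806596] [np.float64(1.544219045432053), np.float64(1.5442190454319795)] [('scene', 0.93, [256.0, 144.9]), ('top', 0.63, [234.3, 184.6])]
core_top [0.61421898 0.10826474 0.15459421] [np.float64(2.8188155895163467), np.float64(2.818815589516337)] [('scene', 0.71, [242.2, 198.8]), ('top', 0.77, [243.1, 169.1])]
spindle_tip None None []
spindle_root [0.65659323 0.09437736 0.04255065] [np.float64(1.0279590365245623), np.float64(1.0279590365245792)] [('scene', 0.92, [226.0, 250.2]), ('top', 0.87, [248.4, 162.1])]
roll [0.66489603 0.10055358 0.05397303] [np.float64(0.5702299258375882), np.float64(0.5702299258376214)] [('scene', 0.79, [226.5, 249.3]), ('top', 0.82, [245.9, 157.7])]
3 -41.9 10.0 -19.2 -0.1 -8.4 0.0 0; -44.2 10.0 -12.9 -0.1 -8.4 0.0 0; -45.6 10.1 -6.4 -0.1 -8.4 0.0 0
```

View pics/e.png

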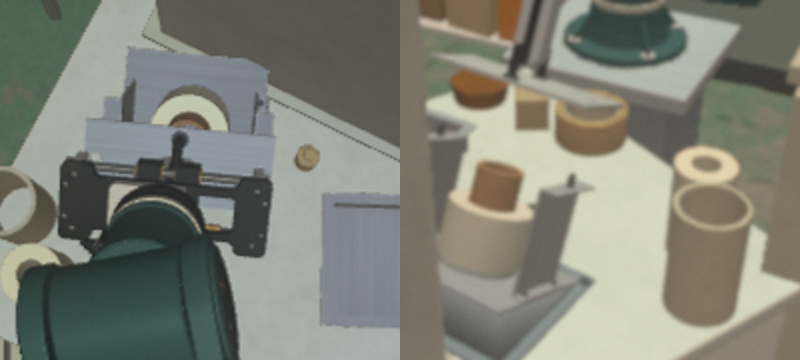

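The plate is off the pins, still at its lean in the grip; the roll's core shows at scene crop (497,175).

>>> arm_command(
  commands="-33 6 -17 0 -6 0 0; -33 3 -12 0 -6 0 0; -30 0 2 0 -6 0 0; -25 0 15 0 -6 0 0; 0 0 20 0 0 0 0; 0 0 20 0 0 0 0; 0 0 20 0 0 0 0; 0 0 0 0 0 0 0",
)

```text
time: 9.93
tool_pos: [0.4473, 0.1194, 0.1576]
ee_rot: [-3.138, -0.018, -0.121]
wrist_force: [-0.4, 0.5, -1.3]
width: 0.0092
```

```bash
python3 - <<'E'
from h import *
o=robot.get_obs(); print(o["tool_pos"],o["ee_rot"],o["wrist_force"],o["width"])
G=R.from_euler("z",-.1227)*R.from_euler("x",np.pi)
rows([.455,.105,.05],G,0,6)
E
```

```text
[0.4472837  0.11936551 0.15756919] [-3.13778188 -0.01753942 -0.12131922] [-0.41316501  0.49738369 -1.25006192] 0.009156765357414368
6 1.3 2.3 17.9 -0.0 -0.2 0.0 0; 1.3 2.3 17.9 -0.0 -0.2 0.0 0; 1.4 2.3 17.9 -0.0 -0.2 0.0 0; 1.4 2.3 17.9 -0.0 -0.2 0.0 0; 1.5 2.2 17.9 -0.0 -0.2 0.0 0; 1.5 2.2 17.9 -0.0 -0.2 0.0 0
```

>>> arm_command(
  commands="1.5 2.5 20 0 -0.4 0 0; 1.5 2.5 20 0 -0.3 0 0; 1.5 2.5 20 0 -0.3 0 0; 1.5 2.5 20 0 0 0 0; 1.5 2 15 0 0 0 0; 1 2 15 0 0 0 0; 0 0 8 0 0 0 0; 0 0 0 0 0 0 0",
)

```text
time: 10.92
tool_pos: [0.4595, 0.1037, 0.0364]
ee_rot: [-3.136, -0.008, -0.122]
wrist_force: [-0.6, -0.2, -2.8]
width: 0.0093
```

```bash
python3 - <<'E'
from h import *
o=robot.get_obs(); print(o["tool_pos"],o["ee_rot"],o["wrist_force"],o["width"])
S=shots(); T=S["top"];C=S["scene"]
t=cv2.resize(T["img"][130:310,150:350],(400,360),interpolation=2);c=cv2.resize(C["img"][120:300,190:390],(400,360),interpolation=2)
cv2.imwrite("pics/f.png",np.hstack([t,c]))
E
```

```text
[0.45950292 0.10371728 0.03642592] [-3.13635329 -0.00803252 -0.1215762 ] [-0.59039253 -0.1841443  -2.7697563 ] 0.009325611452359476
```

View pics/f.png

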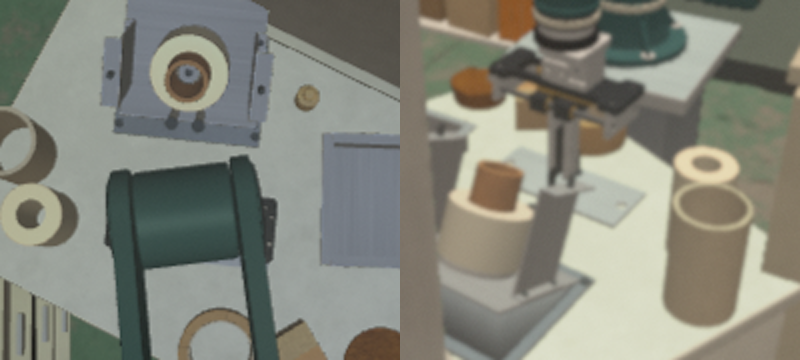

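The plate hangs level about 20 mm above free worktop (scene crop 560,190), with the ring and tray clear. I'll lower it gently.

>>> arm_command(
  commands="0 0 10 0 -0.3 0 0; 0 0 5 0 0 0 0; 0 0 0 0 0 0 0",
)

```text
time: 11.4
tool_pos: [0.4614, 0.1042, 0.0227]
ee_rot: [-3.135, -0.007, -0.121]
wrist_force: [-0.6, 0.0, -2.0]
width: 0.0089
```

>>> arm_command(
  commands="0 0 3 0 0 0 0; 0 0 2 0 0 0 0; 0 0 0 0 0 0 0",
)

```text
time: 11.78
tool_pos: [0.462, 0.1043, 0.0193]
ee_rot: [-3.135, -0.008, -0.121]
wrist_force: [0.5, -0.1, -2.6]
width: 0.0088
```

>>> arm_command(
  commands="0 0 2 0 0 0 0; 0 0 2 0 0 0 0; 0 0 0 0 0 0 0",
)

```text
time: 12.15
tool_pos: [0.4627, 0.1046, 0.0193]
ee_rot: [-3.135, -0.01, -0.121]
wrist_force: [0.4, 1.2, -3.1]
width: 0.0088
```

>>> arm_command(
  commands="0 0 3 0 0 0 0; 0 0 3 0 0 0 0",
)

```text
time: 12.4
tool_pos: [0.4637, 0.1048, 0.0186]
ee_rot: [-3.134, -0.012, -0.12]
wrist_force: [-10.4, -0.7, 20.5]
width: 0.0088
```

Contact with the worktop is made (20 N). I'll ease off and open.

>>> arm_command(
  commands="0 0 0 0 0 0 0; 0 0 -0.5 0 0 0 0.15; 0 0 0 0 0 0 0.3; 0 0 0 0 0 0 0.6; 0 0 0 0 0 0 1; 0 0 0 0 0 0 1; 0 0 0 0 0 0 1; 0 0 0 0 0 0 1; 0 0 0 0 0 0 1",
)

```text
time: 13.52
tool_pos: [0.4648, 0.1049, 0.0187]
ee_rot: [-3.134, -0.014, -0.121]
wrist_force: [-0.4, -0.3, -0.1]
width: 0.0808
```

>>> arm_command(
  commands="0 0 -15 0 0 0 1; 0 0 -30 0 0 0 1; 0 0 -45 0 0 0 1; 0 0 -50 0 0 0 1; 0 0 -55 0 0 0 1; 0 0 -40 0 0 0 1; -30 0 -30 0 0 0 1; -30 0 0 0 0 0 1",
)

```text
time: 14.52
tool_pos: [0.4002, 0.1102, 0.2995]
ee_rot: [-3.132, -0.021, -0.122]
wrist_force: [-0.0, -0.8, -0.7]
width: 0.0935
```

```bash
python3 - <<'E'
from h import *
from scipy.optimize import least_squares
o=robot.get_obs(); print(o["tool_pos"],o["ee_rot"],o["wrist_force"],o["width"],o["joint_positions"])
S=shots(); T=S["top"];C=S["scene"]
for q in "core_top spindle_root spindle_tip roll unwinder cover tray".split():
    (x,e),k=find(q,S); print(q,x,e,k)
t=cv2.resize(T["img"][110:240,180:310],(400,400),interpolation=2);c=cv2.resize(C["img"][150:280,190:320],(400,400),interpolation=2)
cv2.imwrite("pics/g.png",np.hstack([t,c]))
# expected core rim from cover-fit unwinder frame
np.set_printoptions(precision=4,suppress=True)
A=Rc(-.1227); cov=np.array([.612,.1071,.1537]); a=A.apply([0,0,1])
for d in (.014,.020,.1): 
    p=cov-a*d; print(d,p,*[proj(S[n],p) for n in S])
E
```

```text
[0.40016504 0.11022023 0.29946433] [-3.13169667 -0.02142057 -0.12185485] [-0.00097677 -0.75503874 -0.67931051] 0.09350684231167154 [ 0.12832767 -0.23237503  1.485468    0.00447787  1.8652935   1.82222232]
core_top None None [('top', 0.89, [244.6, 171.3])]
spindle_root [0.6625723  0.09952041 0.06244278] [np.float64(4.74877795324469), np.float64(4.748777953244714)] [('scene', 0.78, [224.5, 245.3]), ('top', 0.87, [244.8, 158.7])]
spindle_tip None None [('top', 0.73, [243.1, 166.4])]
roll [0.65218283 0.09458436 0.03932487] [np.float64(4.471293494254911), np.float64(4.471293494254756)] [('scene', 0.92, [225.6, 250.1]), ('top', 0.74, [247.2, 164.8])]
unwinder None None [('scene', 0.55, [230.6, 268.4])]
cover [0.46249479 0.11216332 0.01021482] [np.float64(1.892813696354862), np.float64(1.8928136963548985)] [('scene', 0.74, [273.6, 216.9]), ('top', 0.97, [244.0, 241.1])]
tray None None [('top', 0.67, [247.8, 160.1])]
0.014 [0.6179 0.1064 0.141 ] [239.274  204.7891] [242.9885 169.3217]
0.02 [0.6204 0.1061 0.1356] [238.6029 207.519 ] [243.1809 168.7077]
0.1 [0.6539 0.1019 0.0631] [229.8337 243.1934] [245.5443 161.1638]
```

View pics/g.png

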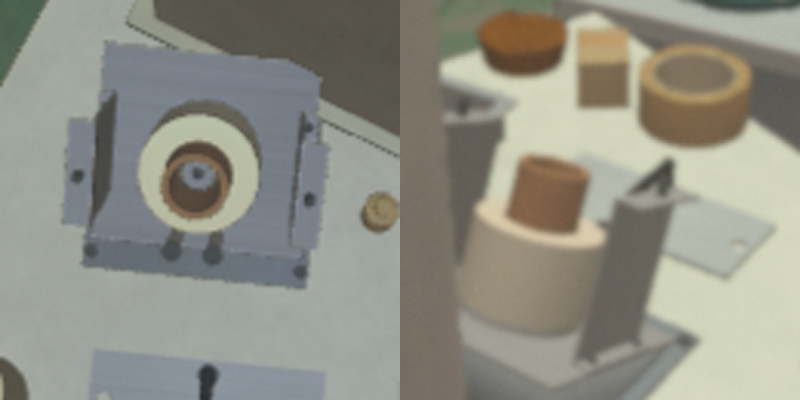

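The plate lies flat, handle up, at about (0.463, 0.105). The core's rim centre shows at top crop (196,184) and scene crop (554,166), near the prediction.

```bash
python3 - <<'E'
from h import *
np.set_printoptions(precision=4,suppress=True)
S=shots()
P,e=tri([ray(S["top"],[243.7/512,169.8/384]),ray(S["scene"],[240.1/512,203.6/384])]); print(P,e)
A=Rc(-.1227); a=A.apply([0,0,1]); G=A*R.from_euler("x",np.pi)
rows(P+a*.05,G,.75,8); print(P+a*.05)
E
```

```text
[0.6158 0.1058 0.1427] [np.float64(1.216076751490473), np.float64(1.216076751490464)]
8 24.0 -2.6 13.7 -0.1 3.0 -0.0 0.75; 23.3 -2.7 14.9 -0.1 3.0 -0.0 0.75; 22.5 -2.7 16.1 -0.1 3.0 -0.0 0.75; 21.6 -2.7 17.3 -0.1 3.0 -0.0 0.75; 20.6 -2.7 18.4 -0.1 3.0 -0.0 0.75; 19.6 -2.7 19.5 -0.1 3.0 -0.0 0.75; 18.6 -2.7 20.5 -0.1 3.0 -0.0 0.75; 17.5 -2.8 21.4 -0.1 3.0 -0.0 0.75
[0.5949 0.1084 0.188 ]
```

>>> arm_command(
  commands="24 -2.5 14 0 3 0 0.75; 23 -2.5 15 0 3 0 0.75; 22.5 -2.5 16 0 3 0 0.75; 21.5 -2.5 17 0 3 0 0.75; 20.5 -2.5 17 0 3 0 0.75; 19.5 -2.5 18 0 3 0 0.75; 18.5 -2.5 18 0 3 0 0.75; 17 -2.5 18 0 2.5 0 0.75; 0 0 0 0 0 0 0.75",
)

```text
time: 16.55
tool_pos: [0.5965, 0.1078, 0.1948]
ee_rot: [-3.133, -0.437, -0.125]
wrist_force: [-0.2, 0.0, 1.2]
width: 0.0708
```

```bash
python3 - <<'E'
from h import *
np.set_printoptions(precision=4,suppress=True)
o=robot.get_obs(); print(o["tool_pos"],o["ee_rot"],o["width"])
P=np.array([.6158,.1058,.1427])
A=Rc(-.1227); a=A.apply([0,0,1]); G=A*R.from_euler("x",np.pi)
rows(P+a*.008,G,.75,3);rows(P-a*.030,G,.75,6)
E
```

```text
[0.5965 0.1078 0.1948] [-3.1327 -0.4368 -0.1246] 0.07083693239359952
3 -1.5 0.0 15.8 -0.2 -0.0 -0.0 0.75; -1.5 -0.0 15.8 -0.2 -0.0 -0.0 0.75; -1.5 -0.1 15.8 -0.2 -0.0 -0.0 0.75
6 -0.7 0.1 14.2 -0.1 -0.0 -0.0 0.75; -0.7 0.0 14.2 -0.1 -0.0 -0.0 0.75; -0.7 0.0 14.2 -0.1 -0.0 -0.0 0.75; -0.7 -0.0 14.2 -0.1 -0.0 -0.0 0.75; -0.7 -0.0 14.2 -0.1 -0.0 -0.0 0.75; -0.7 -0.0 14.2 -0.1 -0.0 -0.0 0.75
```

>>> arm_command(
  commands="-1.5 0 15 0 0 0 0.75; -1.5 0 15 0 0 0 0.75; -1 0 15 0 0 0 0.75; 0 0 12 0 0 0 0.75; 0 0 12 0 0 0 0.75; 0 0 0 0 0 0 0.75",
)

```text
time: 17.3
tool_pos: [0.6229, 0.105, 0.1269]
ee_rot: [-3.133, -0.436, -0.125]
wrist_force: [0.3, -0.1, 0.2]
width: 0.0703
```

```bash
python3 - <<'E'
from h import *
np.set_printoptions(precision=4,suppress=True)
o=robot.get_obs(); print(o["tool_pos"],o["ee_rot"],o["width"],o["wrist_force"])
P=np.array([.6158,.1058,.1427])
A=Rc(-.1227); a=A.apply([0,0,1]); G=A*R.from_euler("x",np.pi)
rows(P-a*.030,G,.75)
C=snapshot("scene"); T=snapshot("top")
t=cv2.resize(T["img"][110:240,180:310],(400,400),interpolation=2);c=cv2.resize(C["img"][150:280,190:320],(400,400),interpolation=2)
cv2.imwrite("pics/i.png",np.hstack([t,c]))
E
```

```text
[0.6229 0.105  0.1269] [-3.1325 -0.4356 -0.1249] 0.07034646512704966 [ 0.2845 -0.1326  0.2169]
1 0.2 0.2 12.6 -0.5 0.0 -0.1 0.75
```

View pics/i.png

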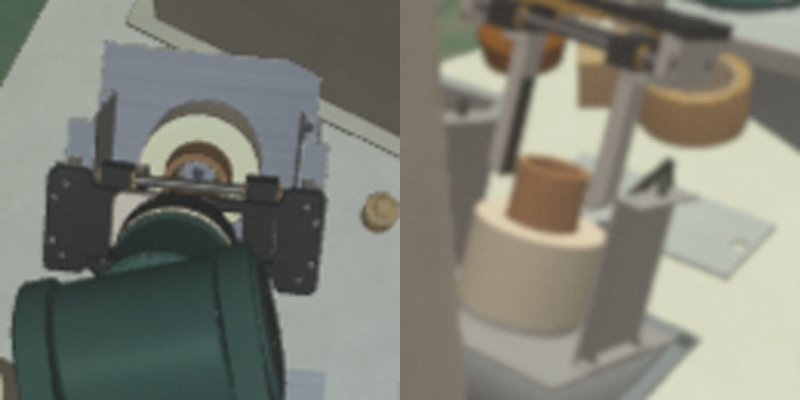

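Fingers flank the core evenly (scene crop 505/600, core 553). I'll go 12 mm deeper and close.

>>> arm_command(
  commands="0 0 7 0 0 0 0.75; 0 0 6 0 0 0 0.75; 0 0 0 0 0 0 0.6; 0 0 0 0 0 0 0.4; 0 0 0 0 0 0 0.3; 0 0 0 0 0 0 0.2; 0 0 0 0 0 0 0.2; 0 0 0 0 0 0 0.2",
)

```text
time: 18.4
tool_pos: [0.6299, 0.1049, 0.118]
ee_rot: [-3.131, -0.441, -0.125]
wrist_force: [0.2, 0.6, -1.1]
width: 0.0505
```

>>> arm_command(
  commands="0 0 0 0 0 0 0; 0 0 -5 0 0 0 0; 0 0 -8 0 0 0 0; 0 0 -10 0 0 0 0; 0 0 -10 0 0 0 0",
)

```text
time: 19.02
tool_pos: [0.6153, 0.1059, 0.1483]
ee_rot: [-3.132, -0.44, -0.125]
wrist_force: [3.3, 0.1, -2.1]
width: 0.0503
```

```bash
python3 - <<'E'
from h import *
np.set_printoptions(precision=4,suppress=True)
o=robot.get_obs(); print(o["tool_pos"],o["ee_rot"],o["width"],o["wrist_force"],o["wrist_torque"])
A=Rc(-.1227); print("moved in cover axes mm",A.inv().apply(o["tool_pos"]-np.array([.6299,.1049,.118]))*1000)
E
```

```text
[0.6153 0.1059 0.1483] [-3.1317 -0.4403 -0.1251] 0.05031001702755962 [ 3.2765  0.1151 -2.1186] [ 0.0432  0.003  -0.0127]
moved in cover axes mm [-0.4623 -0.8083 33.6247]
```

>>> arm_command(
  commands="0 -0.3 -12 0 0 0 0; 0.3 -0.3 -12 0 0 0 0; 0.3 -0.3 -14 0 0 0 0; 0 0 -16 0 0 0 0; 0 0 -18 0 0 0 0; 0 0 0 0 0 0 0",
)

```text
time: 19.77
tool_pos: [0.5812, 0.1108, 0.2195]
ee_rot: [-3.131, -0.438, -0.125]
wrist_force: [0.5, 0.0, -2.9]
width: 0.0505
```

```bash
python3 - <<'E'
from h import *
np.set_printoptions(precision=4,suppress=True)
o=robot.get_obs(); print(o["tool_pos"],o["ee_rot"],o["width"],o["wrist_force"],o["joint_positions"])
A=Rc(-.1227); print("moved in cover axes mm",A.inv().apply(o["tool_pos"]-np.array([.6299,.1049,.118]))*1000)
C=snapshot("scene"); T=snapshot("top")
for q in("roll","core_top","spindle_tip"):print(q,find(q,{"scene":C,"top":T}))
t=cv2.resize(T["img"][110:290,180:390],(466,400),interpolation=2);c=cv2.resize(C["img"][120:280,190:320],(325,400),interpolation=2)
cv2.imwrite("pics/j.png",np.hstack([t,c]))
E
```

```text
[0.5812 0.1108 0.2195] [-3.1308 -0.4383 -0.1249] 0.05046399843857478 [ 0.5415  0.0311 -2.8655] [ 0.1564 -0.1315  1.6229 -0.1144  1.2265  1.8651]
moved in cover axes mm [ -1.5952  -0.1257 112.7502]
roll ((None, None), [('top', 0.96, [242.5, 172.1])])
core_top ((array([0.5649, 0.1098, 0.2545]), [np.float64(0.7008347934284177), np.float64(0.700834793428413)]), [('scene', 0.83, [252.8, 145.6]), ('top', 0.59, [240.3, 184.1])])
spindle_tip ((array([0.6343, 0.1052, 0.1164]), [np.float64(0.7275400327515438), np.float64(0.7275400327514616)]), [('scene', 0.68, [234.8, 218.4]), ('top', 0.81, [243.4, 164.6])])
```

View pics/j.png

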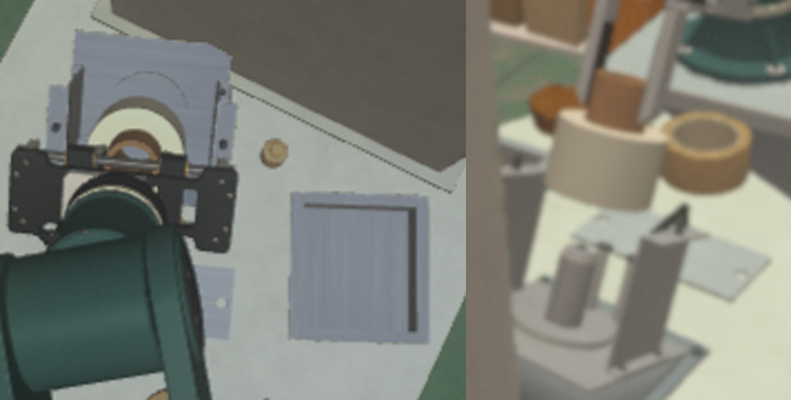

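The roll is off: the bare spindle shows at panel (572,285) with the roll held above it.

```bash
python3 - <<'E'
from h import *
V=R.from_euler("z",-.1227)*R.from_euler("x",np.pi)
s=rows([.50,.10,.28],V,0,5); rows([.483,-.126,.25],V,0,8,s)
E
```

```text
5 -8.9 3.9 -18.3 -0.1 -5.0 0.0 0; -10.4 3.9 -17.5 -0.1 -5.0 0.0 0; -11.9 3.9 -16.5 -0.1 -5.0 0.0 0; -13.3 4.0 -15.4 -0.1 -5.0 0.0 0; -14.6 4.0 -14.2 -0.1 -5.0 0.0 0
8 1.3 28.3 3.8 -0.0 0.0 -0.0 0; 1.3 28.3 3.8 -0.0 0.0 -0.0 0; 1.3 28.3 3.8 -0.0 0.0 -0.0 0; 1.3 28.3 3.8 -0.0 0.0 -0.0 0; 1.3 28.3 3.8 -0.0 0.0 -0.0 0; 1.3 28.3 3.8 -0.0 0.0 -0.0 0; 1.3 28.3 3.8 -0.0 0.0 -0.0 0; 1.3 28.3 3.8 -0.0 0.0 -0.0 0
```

>>> arm_command(
  commands="-9 4 -18 0 -5 0 0; -10.5 4 -17.5 0 -5 0 0; -12 4 -16.5 0 -5 0 0; -13 4 -15.5 0 -5 0 0; -14.5 4 -14 0 -5 0 0; 1.5 20 2 0 0 0 0; 1.5 25 2 0 0 0 0; 1.5 28 3 0 0 0 0; 1.5 28 3 0 0 0 0; 1.5 28 3 0 0 0 0; 1.5 28 3 0 0 0 0; 1.5 25 3 0 0 0 0",
)

```text
time: 21.68
tool_pos: [0.4923, -0.089, 0.2585]
ee_rot: [-3.137, 0.008, -0.118]
wrist_force: [0.3, -0.5, -3.6]
width: 0.0503
```

```bash
python3 - <<'E'
from h import *
np.set_printoptions(precision=4,suppress=True)
o=robot.get_obs(); print(o["tool_pos"],o["ee_rot"],o["width"],o["wrist_force"])
V=R.from_euler("z",-.1227)*R.from_euler("x",np.pi)
s=rows([.483,-.126,.16],V,0,6)
E
```

```text
[ 0.4923 -0.089   0.2585] [-3.1371  0.0081 -0.118 ] 0.050254719879485474 [ 0.2778 -0.5482 -3.6382]
6 -0.7 6.4 16.4 -0.0 0.1 0.0 0; -0.7 6.4 16.4 -0.0 0.1 0.0 0; -0.7 6.4 16.4 -0.0 0.1 0.0 0; -0.7 6.3 16.4 -0.0 0.1 0.0 0; -0.7 6.3 16.4 -0.0 0.1 0.0 0; -0.8 6.3 16.4 -0.0 0.1 0.0 0
```

>>> arm_command(
  commands="-1 12 10 0 0.4 0 0; -1 12 15 0 0 0 0; -1 12 18 0 0 0 0; -1 3 18 0 0 0 0; 0 0 18 0 0 0 0; 0 0 15 0 0 0 0; 0 0 10 0 0 0 0; 0 0 0 0 0 0 0",
)

```text
time: 22.68
tool_pos: [0.4823, -0.1279, 0.1444]
ee_rot: [-3.135, 0.003, -0.117]
wrist_force: [0.8, 0.2, -2.4]
width: 0.0504
```

```bash
python3 - <<'E'
from h import *
np.set_printoptions(precision=4,suppress=True)
o=robot.get_obs(); print(o["tool_pos"],o["ee_rot"],o["width"],o["wrist_force"])
S=shots()
for q in("roll","core_top","tray","cover"):print(q,find(q,S))
T=S["top"];C=S["scene"]
cv2.imwrite("pics/k.png",cv2.resize(T["img"][130:330,180:400],(660,600),interpolation=2))
E
```

```text
[ 0.4823 -0.1279  0.1444] [-3.1355  0.0034 -0.1175] 0.05036336329925935 [ 0.7847  0.2107 -2.4317]
roll ((array([ 0.4602, -0.1177, -0.2405]), [np.float64(77.03264665067486), np.float64(77.0326466506748)]), [('scene', 0.58, [227.7, 267.9]), ('top', 0.53, [344.6, 233.8])])
core_top ((None, None), [('top', 0.44, [352.4, 227.8])])
tray ((None, None), [('top', 0.79, [337.8, 232.0])])
cover ((array([ 0.4585,  0.1043, -0.0057]), [np.float64(5.299669998850882), np.float64(5.299669998850811)]), [('scene', 0.95, [272.7, 220.3]), ('top', 0.94, [248.6, 242.3])])
```

View pics/k.png

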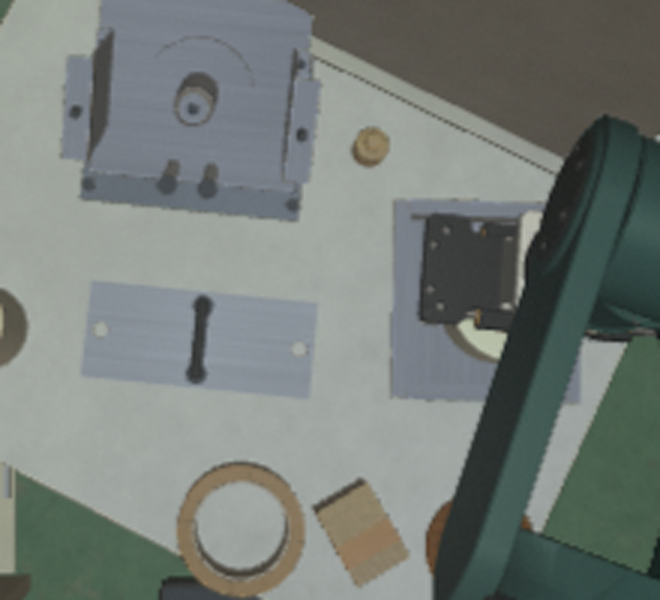

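Plate lies flat, clear of everything; the roll is over the tray's middle (film visible at 480,340). I'll lower it.

>>> arm_command(
  commands="0 0 15 0 0 0 0; 0 0 18 0 0 0 0; 0 0 15 0 0 0 0; 0 0 8 0 0 0 0; 0 0 0 0 0 0 0",
)

```text
time: 23.8
tool_pos: [0.4822, -0.1278, 0.0852]
ee_rot: [-3.136, 0.003, -0.118]
wrist_force: [0.0, -0.1, -2.6]
width: 0.0504
```

>>> arm_command(
  commands="0 0 5 0 0 0 0; 0 0 3 0 0 0 0; 0 0 0 0 0 0 0",
)

```text
time: 24.18
tool_pos: [0.4831, -0.1281, 0.0779]
ee_rot: [-3.136, 0.0, -0.118]
wrist_force: [-0.5, 1.0, -2.6]
width: 0.0504
```

>>> arm_command(
  commands="0 0 3 0 0 0 0; 0 0 3 0 0 0 0",
)

```text
time: 24.42
tool_pos: [0.4836, -0.1284, 0.0725]
ee_rot: [-3.137, -0.001, -0.118]
wrist_force: [-5.0, -1.6, 10.6]
width: 0.0503
```

>>> arm_command(
  commands="0 0 3 0 0 0 0; 0 0 0 0 0 0 0",
)

```text
time: 24.68
tool_pos: [0.4842, -0.1287, 0.0733]
ee_rot: [-3.138, -0.003, -0.118]
wrist_force: [-1.0, 0.2, -2.8]
width: 0.0503
```

>>> arm_command(
  commands="0 0 2 0 0 0 0; 0 0 1 0 0 0 0",
)

```text
time: 24.92
tool_pos: [0.4849, -0.1291, 0.0726]
ee_rot: [-3.138, -0.005, -0.118]
wrist_force: [-3.1, 1.1, 6.1]
width: 0.0502
```

Resting on the tray floor. Releasing slowly, then withdrawing.

>>> arm_command(
  commands="0 0 0 0 0 0 0.55; 0 0 0 0 0 0 0.65; 0 0 0 0 0 0 0.8; 0 0 0 0 0 0 0.8; 0 0 0 0 0 0 0.85; 0 0 0 0 0 0 0.85",
)

```text
time: 25.68
tool_pos: [0.4855, -0.1293, 0.0718]
ee_rot: [-3.139, -0.007, -0.118]
wrist_force: [0.1, 0.1, -0.5]
width: 0.0801
```

>>> arm_command(
  commands="0 0 -10 0 0 0 0.85; 0 0 -20 0 0 0 0.85; 0 0 -30 0 0 0 0.85; 0 0 -40 0 0 0 0.85; 0 0 -50 0 0 0 0.85; 0 0 -50 0 0 0 0.85; -40 20 0 0 0 0 0.85; -50 30 0 0 0 0 0.85; -50 30 0 0 0 0 0.85; -30 30 0 0 0 0 0.85; 0 0 0 0 0 0 0.85",
)

```text
time: 27.05
tool_pos: [0.2983, -0.2216, 0.2855]
ee_rot: [3.136, -0.017, -0.116]
wrist_force: [0.2, -0.0, 0.2]
width: 0.08
```

```bash
python3 - <<'E'
from h import *
np.set_printoptions(precision=4,suppress=True)
o=robot.get_obs(); print(o["time"],o["tool_pos"],o["width"],o["wrist_force"])
S=shots()
for q in("roll","core_top","tray","cover","cover_handle","film_core","spare_roll","calib_weight"):print(q,find(q,S))
cv2.imwrite("pics/l.png",cv2.resize(S["top"]["img"][130:330,120:400],(800,571),interpolation=2))
E
```

```text
27.05 [ 0.2983 -0.2216  0.2855] 0.08002796462955668 [ 0.1698 -0.0185  0.1633]
roll ((None, None), [('top', 0.66, [340.9, 233.9])])
core_top ((None, None), [('top', 0.8, [349.5, 227.3])])
tray ((None, None), [('top', 0.63, [339.3, 230.7])])
cover ((array([ 0.4542,  0.102 , -0.0035]), [np.float64(1.6900098184628527), np.float64(1.6900098184628685)]), [('scene', 0.7, [269.9, 218.4]), ('top', 0.7, [247.0, 245.2])])
cover_handle ((array([0.4635, 0.106 , 0.0383]), [np.float64(2.329897211364006), np.float64(2.329897211364031)]), [('scene', 0.8, [269.7, 207.2]), ('top', 0.64, [244.7, 241.0])])
film_core ((array([ 0.5537,  0.3112, -0.0035]), [np.float64(4.100133596520405), np.float64(4.100133596520296)]), [('scene', 0.64, [339.0, 269.1]), ('top', 0.9, [166.1, 206.7])])
spare_roll ((None, None), [('top', 0.7, [175.4, 238.3])])
calib_weight ((None, None), [('top', 0.54, [302.6, 182.4])])
```

View pics/l.png

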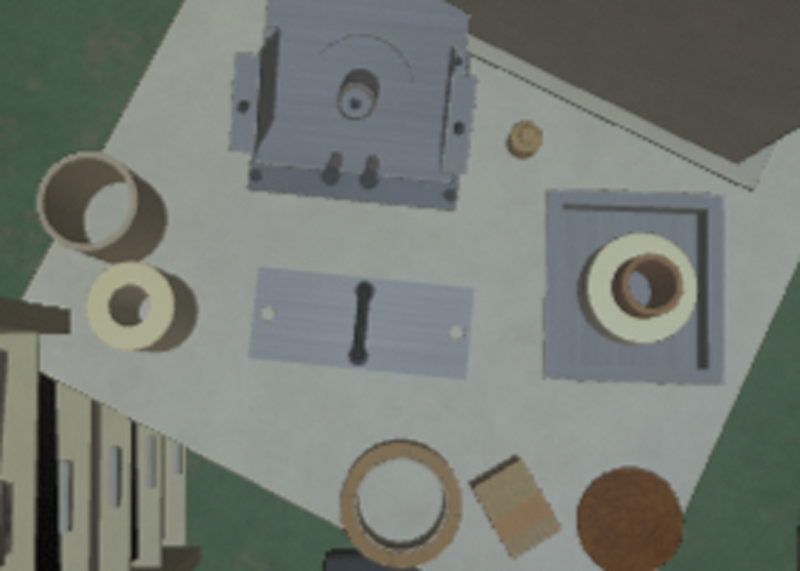

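The roll stands upright inside the tray (640,288), core up; the plate is flat with its handle up (362,322); tray and bystanders are where they were.

```bash
python3 -c "
from bench import robot; print(robot.close_job())"
```

```text
the job is handed in; nothing more can be done
None
```

The cover plate is off the pins and lies flat on open worktop, handle up, at about (0.463, 0.105). The part-used roll is off the spindle and stands upright in the tray, core end up, at about (0.485, -0.129). I handed the job in at about 27 s, against the 61 s limit.

**Last checks:**
- **Picture from above:** it showed the bare spindle, the plate clear of everything, the roll inside the tray walls, and the tray, film core, spare roll and calibration weight where they were.
- **Gripper:** it was open and about 0.2 m away, with about 0 N at the wrist.
- **Highest force read:** the readings at the ends of my moves peaked at about 23 N, when the plate met the worktop.

**What disagreed or could not be checked:**
- **Roll and tray height:** the side camera cannot see the tray, so these were judged from the top view and from touch. The roll met resistance with the fingertips at 73 mm, which fits it resting on the tray floor.
- **Mid-carry reading:** the networks put the roll at an impossible height while it was being carried over the tray (the side camera confused it with something else), so I ignored that reading.

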